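# Check a gas cylinder with the plunger gauge

### The arm

A 7-joint arm with a two-finger parallel gripper is mounted at the origin on the work surface. World frame = base frame: x ahead of the robot, y to its left, z up, the work surface at z = 0. Lengths are in m, angles in rad, forces in N, time in s.
With the tool pointing down it reaches from about 0.4 to 0.85 m from the base axis. Payload 10.4 kg.
Tool frame: the origin (TCP) lies between the finger pads; the fingertips stand manip.tcp_to_tips ahead of it and the grasp point (between the pads) lies 2 mm behind it (manip.tcp_to_tips is the distance from the TCP to the fingertips, in m); y points along the fingers, z is the direction in which the jaws open and shut, and the axes are right-handed (so a half turn about y gives the same grasp; the last joint's range is limited). The gripper opens to 85 mm and grips with 20 to 120 N. Pads are 22 mm wide; open, the fingers measure 114 mm over their backs; the gripper's body (76 mm by 85 mm) begins 54 mm behind the grasp point. The pads swing forward as they close: fully open they stand 13 mm farther back than shut.
Start: joints at [1.316, 0.332, -0.065, 1.46, 0.022, 1.35, -0.088], TCP at [0.144, -0.608, 0.224] pointing down, gripper open.
Joint ranges: [-2.6, 2.6], [-0.5, 2.12], [-1.47, 1.34], [0.16, 2.42], [-1.27, 4.41], [0.06, 2.06], [-2.6, 2.6]. Speed limits (rad/s): [2.22, 2.22, 2.79, 2.79, 3.14, 3.14, 3.14].

### API

Orientations are given as a unit quaternion [x, y, z, w].
In Python, from workcell import manip gives the robot as it stands. The module is installed in compiled form; this text tells all that it offers.
- The arm moves only by the tool move_arm, never from a script. Its argument "increments" is a list of rows, each an object with "offset": the shift along the tool's x, y, z in m, a list of three; "yaw": the turn about the tool's y in degrees; "jaw": the closure in counts, from 0 (fully open) to 255 (shut). In form: [{"offset": [tx, ty, tz], "yaw": yaw, "jaw": jaw}, ...]. A call has 1 to 10 rows; each row is the pose to reach, as a shift and turn from the pose measured when the call began, along the tool's axes at that moment; what a row does not reach only later rows make up. A row lasts 1/12 s, in which the tool goes at most 41.7 mm and 7.16 degrees, less where a joint would pass 70% of its speed; a pose out of reach is approached as far as the arm can. A call with a gripper value outside its range is refused whole. The fingers move at their own pace and stop on an object; "squeeze" is the grip in N (left out, the last holds). Time passes only in rows, so rows that repeat a pose let the fingers close. It gives the time, the measured TCP pose, the force and the opening at its end, in the units of the state.
- manip.get_obs(): the state, without advancing time (a new reading comes with each control period).
- manip.camera(name): name is "side" or "top"; returns a dict with "pixels" (400x640x3 uint8, red, green, blue), "depth" (400x640 float32, m along the optical axis (not along the pixel's ray), 0 where there is no reading), "intrinsics" (3x3 intrinsics, pixels), "D" ([k1, k2, p1, p2, k3] as OpenCV has them; the pictures are not rectified), "R" (3x3) and "t" (3): a world point X has camera coordinates R X + t. Camera axes: x right, y down, z forward; pixel columns grow to the right and rows downward; lengths in m; the calibration is good to about 2 mm. A picture is of the moment at which its call begins.
- manip.hand_in(): hands the job in, once; it reports no verdict.
Trained networks look in a picture, given as the dict that the camera call returned (one of the last four; its "shot" number tells which), for a name from the list of things; names that differ only in an ending like _2 or _b are one class to them, and where a whole thing is asked for, a point or a joint stands for the part that bears it (a point fixed in the world has none). Each returns a list of dicts, best first, with "confidence" (0 to 1); they miss things now and then, are a little off and sometimes report something else, mostly with a low value. They report only what shows in the picture. A call takes as long as a camera call. They do not tell look-alikes from the thing itself.
- manip.recognise(picture, query): "bbox" ([left, top, right, bottom] in pixels, round what is visible of it).
- manip.spot_point(picture, query): "centre" ([column, row] in pixels: a listed point, or the origin of a listed thing).
The state is a dict: "clock": time; "joint_pos": joint angles; "joint_velocities": joint speeds; "tau": joint torques, N m; "position": TCP position; "ee_rot": TCP orientation; "ft_force": force on the tool from outside, world axes, zero at the start; "torque": the same for the moment, N m; "grip_width": opening from 0.0 (shut) to 1.0 (fully open).
Only numpy, scipy, OpenCV 4.12 (cv2) and the standard library are available. Lean on these libraries where they do the work, as an engineer would, in place of code of your own. Each camera call takes 0.05 s, during which the arm holds its last target. There are 200 camera calls.

### The job

Check the gas pressure in the tall slim cylinder: take the gauge from the white tray, press its bell mouth squarely and fully home over the valve stem on top of that cylinder, and hold it pressed for a second so that the pressure pushes the rod out of the gauge's top. Then set the gauge gently back in the white tray, standing upright, without dropping it.

Things in the scene. Friction and masses are not known exactly. Their poses are not given: they have to be found in the camera images.
- gauge: Loose round gauge, 130 g, upright in the tray. Origin: centre of its underside, the bell's open mouth; z up. 0-46 mm up: steel bell, 46 mm across, mouth 36 mm inside, plunger plate 10 mm up in it. 46-125 mm: aluminium barrel 28 mm across; grip it 95-115 mm up. A thin white rod shows 3 mm above the barrel and comes out up to 20 mm more: keep that space free.
- gauge_rod (a joint): How far the gauge's rod (white, 8 mm across) has come out of the barrel's top, in m: 0 at rest, about 0.010 to 0.019 during a reading, depending on the unknown gas pressure. A spring of 0.3 N per mm draws it back in when the gauge is lifted off.
- cyl_tall: The tall slim aluminium cylinder, 68 mm across, in a row with a low wide one and a ball-shaped one not to be checked. Fixed, upright. Origin: centre of underside, z up. Brass collar 60 mm across, top at 150 mm; from its centre a 12 mm steel stem rises to 186 mm, pushed up by gas with 3.3-5.6 N, yielding down 30 mm. Gauge fully home: bell mouth on the collar, its origin 150 mm above this one.
- tray: Low open white plastic tray, fixed, 130 mm (its x) by 220 mm (its y) outside, 18 mm high, walls and floor 4 mm thick, z up. Origin: centre of its underside. A small black dust cap, 24 mm across and 14 mm high, lies 80 to 90 mm from the centre towards its +y end.
Not all that is in view belongs to the job. What is meant by the gauge is not pink or red, and is the smaller of those in its own colour.

How it is judged:
On the way:
1. the gauge is pressed home over the tall cylinder's stem, upright, with its rod out (horizontal distance between gauge and cyl_tall below 0.016 m and z of gauge in the frame of cyl_tall below 0.157 m and angle between gauge's own z axis and vertical below 0.2 rad and value of joint gauge_rod above 0.007 m), for 0.5 s.
At the end, for the whole second after the job is handed in: The gauge stands released and at rest on the white tray's floor, anywhere inside the tray, upright within 10 degrees, its rod back in (within 3 mm) (x of gauge in the frame of tray between -0.065 and 0.065 m and y of gauge in the frame of tray between -0.11 and 0.11 m and z of gauge in the frame of tray below 0.012 m and angle between gauge's own z axis and vertical below 0.17 rad and value of joint gauge_rod below 0.003 m and linear speed of gauge below 0.02 m/s); the robot touches nothing.
It fails at once if the gauge is dropped (falls free faster than 0.8 m/s, as from more than 30 mm) (linear speed of gauge above 0.8 m/s and contact force between the fingers and gauge below 0.5 N).
It also fails if it takes over 54 s, if anything falls off the work surface, if the arm or the gripper's body presses on something with over 40 N, if the wrist force passes 120 N, or if a joint passes its speed limit or range.

## Working session

There is one attempt and no reset: what is moved stays moved. The work goes in short steps, Python scripts to look and compute and a tool call to move; the robot and the scene stay as the last step left them, time stands still between calls to the robot, and variables do not carry over. Pictures are saved under pics/ and viewed, about 8 in all and at most 12, crops included, and the job is handed in when it is done.

Besides the shell and the picture viewer there is one more tool, called by a JSON object that holds its "name" and its "arguments". move_arm: Moves the arm, as the interface text tells. Its arguments: {"type":"object","properties":{"increments":{"type":"array","items":{"type":"object","properties":{"offset":{"type":"array","items":{"type":"number"}},"yaw":{"type":"number"},"jaw":{"type":"number"}}}},"squeeze":{"type":"number"}},"required":["increments"]}

```bash
mkdir -p pics; cat > h.py <<'E'
import numpy as np, cv2
from workcell import manip
from scipy.spatial.transform import Rotation as Ro
def world(p,uv,z=None,d=None):
    K=p["intrinsics"];R=np.array(p["R"]);t=np.array(p["t"])
    n=cv2.undistortPoints(np.array([[uv]],float),np.array(K),np.array(p["D"]))[0,0]
    ray=R.T@np.array([n[0],n[1],1]);o=-R.T@t
    if d is not None: return o+ray*d
    return o+ray*((z-o[2])/ray[2])
def save(p,n,crop=None,s=1):
    im=p["pixels"][:,:,::-1]
    if crop: im=im[crop[1]:crop[3],crop[0]:crop[2]]
    cv2.imwrite("pics/"+n,cv2.resize(im,None,fx=s,fy=s,interpolation=cv2.INTER_CUBIC))
def tool(v):
    return Ro.from_quat(manip.get_obs()["ee_rot"]).inv().apply(v)
E
python3 - <<'E'
from h import *
o=manip.get_obs();print({k:np.round(v,3) for k,v in o.items()},manip.tcp_to_tips)
print(Ro.from_quat(o["ee_rot"]).as_matrix().round(3))
ims=[]
for c in["top","side"]:
    p=manip.camera(c);ims.append(p["pixels"][:,:,::-1])
    R=np.array(p["R"]);print(c,(-R.T@p["t"]).round(3),R.round(2).tolist())
    for q in["gauge","cyl_tall","tray"]:
        print(q,[(np.round(r["bbox"]),round(r["confidence"],2)) for r in manip.recognise(p,q)],[(np.round(r["centre"],1),round(r["confidence"],2),world(p,r["centre"],0.004 if q=="gauge" else 0).round(3)) for r in manip.spot_point(p,q)])
cv2.imwrite("pics/a.png",ims[0]);cv2.imwrite("pics/b.png",ims[1])
E
```

```text
{'clock': np.float64(0.0), 'joint_pos': array([ 1.316,  0.333, -0.065,  1.461,  0.022,  1.35 , -0.088]), 'joint_velocities': array([-0.001, -0.002, -0.001, -0.001, -0.001,  0.002, -0.001]), 'tau': array([-1.0000e-03, -6.2544e+01,  4.8000e-02, -3.9160e+01,  1.6000e-02,
        1.0000e-02, -0.0000e+00]), 'position': array([ 0.144, -0.608,  0.223]), 'ee_rot': array([-0.082,  0.703, -0.702,  0.082]), 'ft_force': array([ 0.011, -0.002, -0.345]), 'torque': array([ 0.03 , -0.066, -0.03 ]), 'grip_width': np.float64(1.002)} 0.017
[[-0.973 -0.     0.23 ]
 [-0.23   0.001 -0.973]
 [ 0.    -1.    -0.002]]
top [ 0.384 -0.053  0.891] [[0.03, -1.0, -0.0], [-0.99, -0.03, -0.15], [0.15, 0.01, -0.99]]
gauge [(array([378., 206., 407., 232.]), 0.93), (array([424., 282., 469., 322.]), 0.78), (array([343., 281., 382., 321.]), 0.78)] [(array([389.5, 219.5]), 0.97, array([ 0.476, -0.151,  0.004])), (array([437.6, 300.4]), 0.81, array([ 0.331, -0.24 ,  0.004])), (array([360.1, 297. ]), 0.8, array([ 0.334, -0.099,  0.004])), (array([459.3, 236.5]), 0.79, array([ 0.448, -0.28 ,  0.004]))]
cyl_tall [(array([396.
[... 254 characters left out ...]
 [-0.17, 0.73, -0.66], [0.17, -0.64, -0.75]]
gauge [(array([326., 126., 347., 179.]), 0.96), (array([379., 132., 418., 217.]), 0.65), (array([349.,  89., 370., 145.]), 0.59), (array([397.,  93., 424., 158.]), 0.57)] [(array([332.2, 175.5]), 0.91, array([ 0.476, -0.151,  0.004])), (array([406.8, 158.7]), 0.86, array([ 0.328, -0.238,  0.004])), (array([394. , 205.7]), 0.74, array([ 0.338, -0.096,  0.004])), (array([356. , 136.7]), 0.63, array([ 0.45 , -0.285,  0.004]))]
cyl_tall [(array([235.,  75., 278., 165.]), 0.67)] [(array([258.9, 147.8]), 0.67, array([ 0.658, -0.203,  0.   ]))]
tray [(array([274., 141., 376., 242.]), 0.73)] [(array([325.1, 188.9]), 0.77, array([ 0.483, -0.113,  0.   ]))]
```

View pics/a.png

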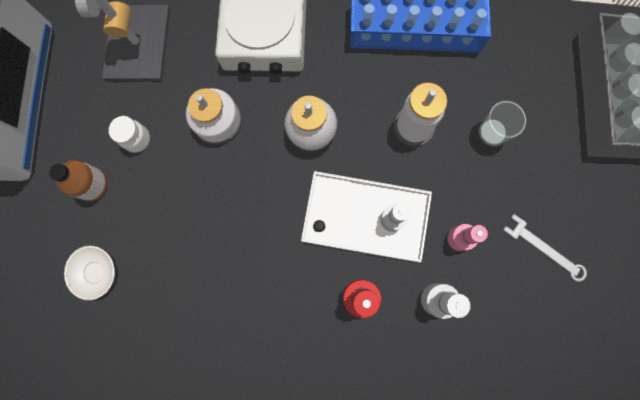

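View pics/b.png

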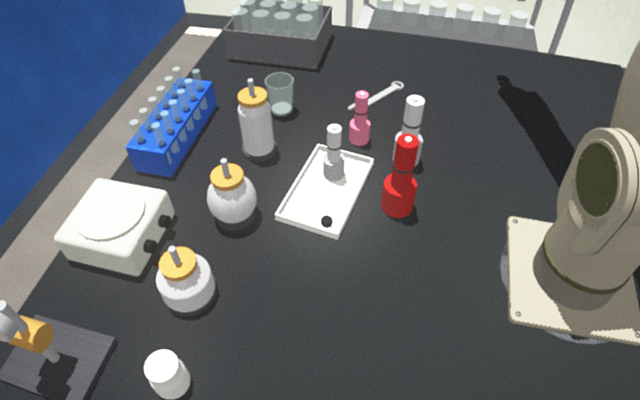

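Candidates for the gauge are the small grey one in the tray (top view 390,219), the larger grey one (440,300), the pink one (465,238) and the red one (362,298). By the description it is the small grey one in the tray. I'll check it in a close crop and refine the collar position.

```bash
python3 - <<'E'
from h import *
P={c:manip.camera(c) for c in["top","side"]}
for c,b in(("top",(395,75,455,150)),("side",(232,70,282,170))):
    p=P[c];hsv=cv2.cvtColor(p["pixels"],cv2.COLOR_RGB2HSV)
    m=cv2.inRange(hsv,(10,110,80),(35,255,255));mm=np.zeros_like(m);mm[b[1]:b[3],b[0]:b[2]]=m[b[1]:b[3],b[0]:b[2]]
    v,u=np.nonzero(mm);w=np.array([world(p,(a,e),d=p["depth"][e,a]) for a,e in zip(u,v) if p["depth"][e,a]>0])
    top=w[w[:,2]>.14];print(c,len(w),w[:,2].min(),w[:,2].max(),"collar ctr",((top.min(0)+top.max(0))/2).round(3),np.median(top,0).round(3),np.ptp(top,axis=0).round(3))
    v2,u2=np.mgrid[b[1]:b[3],b[0]:b[2]]
    w=np.array([world(p,(a,e),d=p["depth"][e,a]) for a,e in zip(u2.ravel(),v2.ravel())]);s=w[w[:,2]>.165];print("stem",len(s),s.mean(0).round(3) if len(s) else 0)
for c,b in(("top",(375,200,412,238)),("side",(322,120,350,182))):
    p=P[c];v2,u2=np.mgrid[b[1]:b[3],b[0]:b[2]]
    w=np.array([world(p,(a,e),d=p["depth"][e,a]) for a,e in zip(u2.ravel(),v2.ravel())])
    s=w[(w[:,2]>.06)&(w[:,2]<.2)];print("gauge barrel",c,len(s),s.mean(0).round(3),((s.min(0)+s.max(0))/2).round(3),s[:,2].max())
save(P["top"],"c.png",(340,150,480,330),3)
o=manip.get_obs();print(tool(np.array([.476,-.151,.28])-o["position"]).round(3))
E
```

```text
top 927 -0.002879260819656726 0.15369277124078762 collar ctr [ 0.657 -0.196  0.148] [ 0.653 -0.193  0.15 ] [0.059 0.059 0.012]
stem 94 [ 0.602 -0.167  0.317]
side 518 -0.0015435027276334834 0.16394482475485672 collar ctr [ 0.654 -0.196  0.152] [ 0.65  -0.188  0.15 ] [0.061 0.062 0.024]
stem 91 [ 0.584 -0.035  0.296]
gauge barrel top 339 [ 0.474 -0.152  0.119] [ 0.476 -0.154  0.097] 0.13295756366808176
gauge barrel side 467 [ 0.474 -0.147  0.103] [ 0.476 -0.155  0.098] 0.1358434349893347
[-0.429 -0.056 -0.369]
```

View pics/c.png

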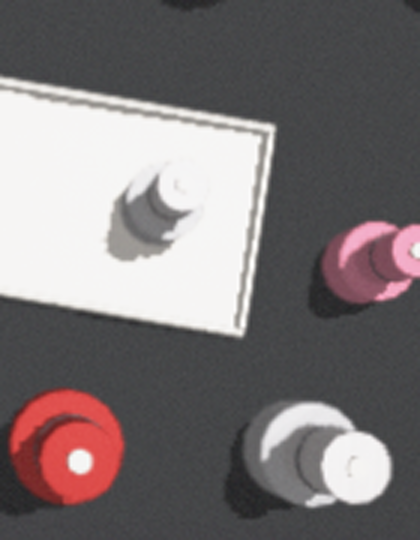

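The crop shows the small light-grey gauge in the tray at top view (393,212). The larger grey one (443,303), the red one and the pink one all stand outside the tray. I'll go above the gauge.

{"name": "move_arm", "arguments": {"increments": [{"offset": [-0.01, -0.03, -0.01], "yaw": 0, "jaw": 0}, {"offset": [-0.03, -0.06, -0.025], "yaw": 0, "jaw": 0}, {"offset": [-0.427, -0.06, -0.368], "yaw": 0, "jaw": 0}, {"offset": [-0.427, -0.06, -0.368], "yaw": 0, "jaw": 0}, {"offset": [-0.427, -0.06, -0.368], "yaw": 0, "jaw": 0}, {"offset": [-0.427, -0.06, -0.368], "yaw": 0, "jaw": 0}, {"offset": [-0.427, -0.06, -0.368], "yaw": 0, "jaw": 0}, {"offset": [-0.427, -0.06, -0.368], "yaw": 0, "jaw": 0}, {"offset": [-0.427, -0.06, -0.368], "yaw": 0, "jaw": 0}, {"offset": [-0.427, -0.06, -0.368], "yaw": 0, "jaw": 0}]}}

```text
clock: 1.63
position: [0.3633, -0.3052, 0.2845]
ee_rot: [0.082, -0.702, 0.703, -0.082]
ft_force: [0.7, -0.2, -0.6]
grip_width: 1.001
```

{"name": "move_arm", "arguments": {"increments": [{"offset": [-0.144, 0.0, -0.123], "yaw": 0, "jaw": 0}, {"offset": [-0.144, 0.0, -0.123], "yaw": 0, "jaw": 0}, {"offset": [-0.144, 0.0, -0.123], "yaw": 0, "jaw": 0}, {"offset": [-0.144, 0.0, -0.123], "yaw": 0, "jaw": 0}, {"offset": [-0.144, 0.0, -0.123], "yaw": 0, "jaw": 0}, {"offset": [-0.144, 0.0, -0.123], "yaw": 0, "jaw": 0}, {"offset": [-0.144, 0.0, -0.123], "yaw": 0, "jaw": 0}, {"offset": [-0.144, 0.07, -0.123], "yaw": 0, "jaw": 0}, {"offset": [-0.144, 0.07, -0.123], "yaw": 0, "jaw": 0}, {"offset": [-0.144, 0.07, -0.123], "yaw": 0, "jaw": 0}]}}

```text
clock: 2.47
position: [0.4717, -0.1533, 0.2093]
ee_rot: [-0.083, 0.703, -0.702, 0.078]
ft_force: [-0.1, 0.4, -1.1]
grip_width: 1.001
```

```bash
python3 - <<'E'
from h import *
o=manip.get_obs();print(o["position"],o["clock"],tool(np.array([.475,-.152,.107])-o["position"]).round(4))
p=manip.camera("side");save(p,"d.png",(230,50,430,250),3)
for r in manip.spot_point(p,"gauge"):print(r["centre"],r["confidence"],world(p,r["centre"],.004))
E
```

```text
[ 0.47171916 -0.15332622  0.20926726] 2.4667 [-0.0042  0.1022 -0.0002]
[408.7, 161.0] 0.85 [ 0.32316224 -0.23210189  0.004     ]
[357.4, 141.4] 0.71 [ 0.44404092 -0.26982231  0.004     ]
[395.2, 205.1] 0.62 [ 0.33566262 -0.09827958  0.004     ]
[330.9, 177.5] 0.57 [ 0.47780935 -0.14423519  0.004     ]
```

View pics/d.png

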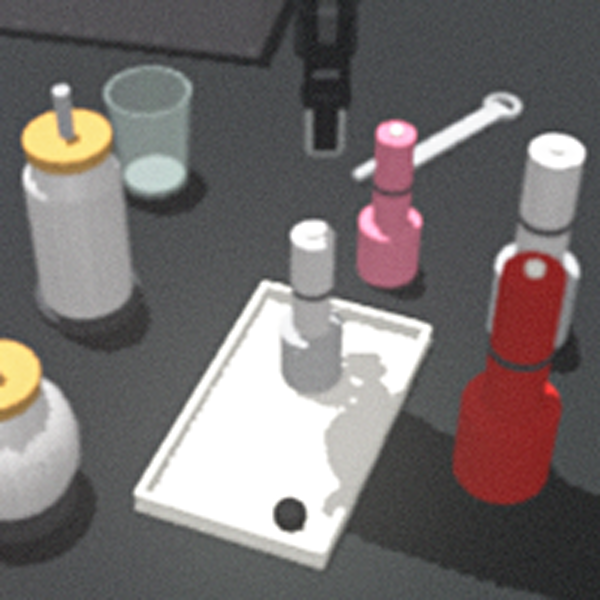

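```bash
python3 - <<'E'
from h import *
p=manip.camera("side")
o=manip.get_obs();M=Ro.from_quat(o["ee_rot"]).as_matrix()
for n,X in(("nearZ-",o["position"]+M@[0,.006,-.045]),("Z+",o["position"]+M@[0,.006,.045]),("gtop",np.array([.475,-.152,.129]))):
    print(n,X.round(3),cv2.projectPoints(X[None],cv2.Rodrigues(np.array(p["R"]))[0],np.array(p["t"]),np.array(p["intrinsics"]),np.array(p["D"]))[0].ravel())
E
```

```text
nearZ- [ 0.465 -0.11   0.21 ] [334.88130531 109.71080436]
Z+ [ 0.486 -0.197  0.21 ] [334.02803766  80.03749502]
gtop [ 0.475 -0.152  0.129] [333.87423161 129.52141368]
```

{"name": "move_arm", "arguments": {"increments": [{"offset": [-0.004, 0.03, 0.0], "yaw": 0, "jaw": 0}, {"offset": [-0.004, 0.06, 0.0], "yaw": 0, "jaw": 0}, {"offset": [-0.004, 0.09, 0.0], "yaw": 0, "jaw": 0}, {"offset": [-0.004, 0.104, 0.0], "yaw": 0, "jaw": 0}, {"offset": [-0.004, 0.104, 0.0], "yaw": 0, "jaw": 0}, {"offset": [-0.004, 0.104, 0.0], "yaw": 0, "jaw": 0}]}}

```text
clock: 3.12
position: [0.4804, -0.1532, 0.1137]
ee_rot: [0.08, -0.702, 0.703, -0.082]
ft_force: [0.4, -0.5, 0.5]
grip_width: 1.005
```

```bash
python3 - <<'E'
from h import *
o=manip.get_obs();print(o["position"],o["clock"],o["ft_force"])
p=manip.camera("side");a=p["pixels"][70:220,260:400];p2=manip.camera("top");b=p2["pixels"][150:300,340:480]
cv2.imwrite("pics/e.png",cv2.resize(np.hstack([a,b])[:,:,::-1],None,fx=2.8,fy=2.8,interpolation=cv2.INTER_CUBIC))
E
```

```text
[ 0.48041326 -0.15324511  0.1136816 ] 3.1167 [ 0.36502818 -0.51965317  0.54568889]
```

View pics/e.png

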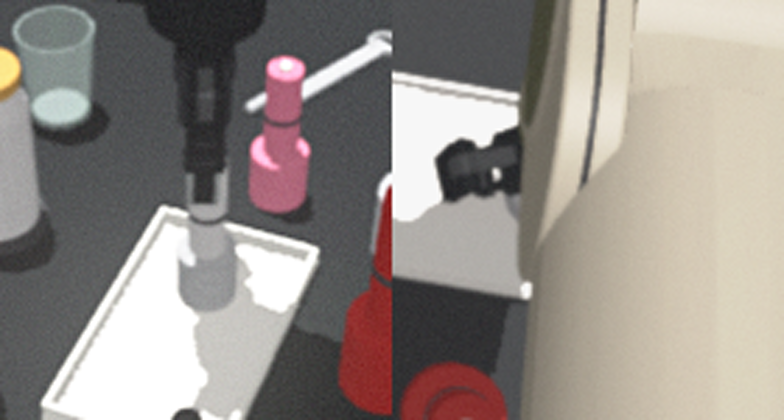

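The finger lies in line with the barrel. A small correction, then close.

{"name": "move_arm", "arguments": {"increments": [{"offset": [0.004, 0.008, 0.0], "yaw": 0, "jaw": 0}, {"offset": [0.004, 0.008, 0.0], "yaw": 0, "jaw": 0}, {"offset": [0.004, 0.008, 0.0], "yaw": 0, "jaw": 255}, {"offset": [0.004, 0.008, 0.0], "yaw": 0, "jaw": 255}, {"offset": [0.004, 0.008, 0.0], "yaw": 0, "jaw": 255}, {"offset": [0.004, 0.008, 0.0], "yaw": 0, "jaw": 255}, {"offset": [0.004, 0.008, 0.0], "yaw": 0, "jaw": 255}, {"offset": [0.004, 0.008, 0.0], "yaw": 0, "jaw": 255}, {"offset": [0.004, 0.008, 0.0], "yaw": 0, "jaw": 255}, {"offset": [0.004, 0.008, 0.0], "yaw": 0, "jaw": 255}], "squeeze": 50}}

```text
clock: 4.05
position: [0.4774, -0.1543, 0.1068]
ee_rot: [0.079, -0.701, 0.704, -0.083]
ft_force: [-0.1, -0.1, 5.1]
grip_width: 0.308
```

{"name": "move_arm", "arguments": {"increments": [{"offset": [0, -0.02, 0], "yaw": 0, "jaw": 255}, {"offset": [0, -0.05, 0], "yaw": 0, "jaw": 255}, {"offset": [0, -0.09, 0], "yaw": 0, "jaw": 255}, {"offset": [0, -0.13, 0], "yaw": 0, "jaw": 255}, {"offset": [0, -0.17, 0], "yaw": 0, "jaw": 255}, {"offset": [0, -0.21, 0], "yaw": 0, "jaw": 255}, {"offset": [0, -0.22, 0], "yaw": 0, "jaw": 255}, {"offset": [0, -0.22, 0], "yaw": 0, "jaw": 255}, {"offset": [0, -0.22, 0], "yaw": 0, "jaw": 255}, {"offset": [0, -0.22, 0], "yaw": 0, "jaw": 255}]}}

```text
clock: 4.88
position: [0.4755, -0.1535, 0.3246]
ee_rot: [0.08, -0.702, 0.703, -0.082]
ft_force: [-0.5, 0.5, -1.9]
grip_width: 0.303
```

```bash
python3 - <<'E'
from h import *
o=manip.get_obs();print(o["position"],o["ft_force"],o["grip_width"],"tool y",Ro.from_quat(o["ee_rot"]).as_matrix()[:,1].round(3), tool(np.array([.657,-.198,0])-np.r_[o["position"][:2],0]).round(4))
p=manip.camera("side");save(p,"f.png",(200,0,440,180),3)
E
```

```text
[ 0.4754906  -0.15352538  0.32455846] [-0.49654584  0.49528739 -1.9245531 ] 0.30276578514417796 tool y [ 0.002 -0.002 -1.   ] [-0.1666  0.0005  0.0847]
```

View pics/f.png

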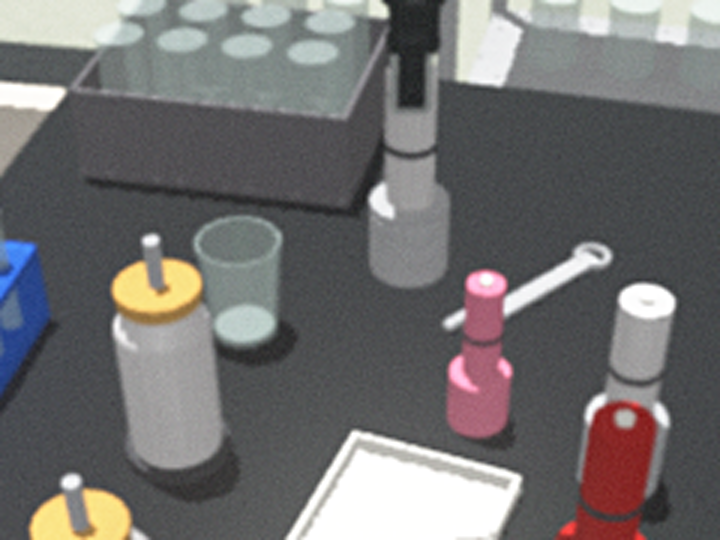

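The gauge hangs upright in the jaws, bell at crop (408,240). The target stem tip is at crop (151,240).

{"name": "move_arm", "arguments": {"increments": [{"offset": [-0.03, 0, 0.015], "yaw": 0, "jaw": 255}, {"offset": [-0.06, 0, 0.03], "yaw": 0, "jaw": 255}, {"offset": [-0.09, 0, 0.046], "yaw": 0, "jaw": 255}, {"offset": [-0.12, 0, 0.061], "yaw": 0, "jaw": 255}, {"offset": [-0.15, 0, 0.076], "yaw": 0, "jaw": 255}, {"offset": [-0.167, 0, 0.085], "yaw": 0, "jaw": 255}, {"offset": [-0.167, 0, 0.085], "yaw": 0, "jaw": 255}, {"offset": [-0.167, 0, 0.085], "yaw": 0, "jaw": 255}, {"offset": [-0.167, 0, 0.085], "yaw": 0, "jaw": 255}, {"offset": [-0.167, 0, 0.085], "yaw": 0, "jaw": 255}]}}

```text
clock: 5.77
position: [0.6567, -0.198, 0.3249]
ee_rot: [0.081, -0.702, 0.703, -0.082]
ft_force: [0.6, 0.6, -1.1]
grip_width: 0.305
```

```bash
python3 - <<'E'
from h import *
o=manip.get_obs();print(o["position"],o["ft_force"],o["grip_width"],o["clock"])
p=manip.camera("side");save(p,"g.png",(190,0,330,180),3.3)
for z in(.186,.15):
  X=np.array([.657,-.198,z]);print(cv2.projectPoints(X[None],cv2.Rodrigues(np.array(p["R"]))[0],np.array(p["t"]),np.array(p["intrinsics"]),np.array(p["D"]))[0].ravel())
E
```

```text
[ 0.65671072 -0.19804381  0.32492853] [ 0.64717318  0.61259304 -1.08143985] 0.3051567812781954 5.7667
[249.02620883  79.50292582]
[251.0513275  94.5026847]
```

View pics/g.png

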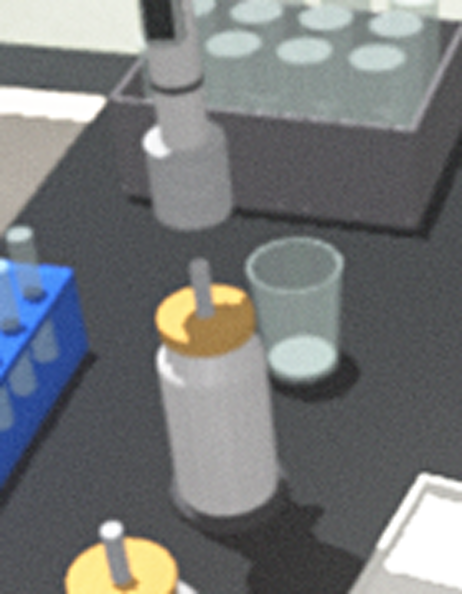

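The stem tip is at (250,79) against a predicted (249,80), so the alignment is good. Descend.

{"name": "move_arm", "arguments": {"increments": [{"offset": [0, 0.015, 0], "yaw": 0, "jaw": 255}, {"offset": [0, 0.03, 0], "yaw": 0, "jaw": 255}, {"offset": [0, 0.04, 0], "yaw": 0, "jaw": 255}, {"offset": [0, 0.047, 0], "yaw": 0, "jaw": 255}, {"offset": [0, 0.053, 0], "yaw": 0, "jaw": 255}, {"offset": [0, 0.058, 0], "yaw": 0, "jaw": 255}, {"offset": [0, 0.062, 0], "yaw": 0, "jaw": 255}, {"offset": [0, 0.066, 0], "yaw": 0, "jaw": 255}, {"offset": [0, 0.069, 0], "yaw": 0, "jaw": 255}, {"offset": [0, 0.069, 0], "yaw": 0, "jaw": 255}]}}

```text
clock: 6.65
position: [0.6568, -0.1984, 0.2561]
ee_rot: [0.08, -0.702, 0.703, -0.082]
ft_force: [-0.4, -0.7, 3.1]
grip_width: 0.305
```

{"name": "move_arm", "arguments": {"increments": [{"offset": [0, 0.001, 0], "yaw": 0, "jaw": 255}, {"offset": [0, 0.002, 0], "yaw": 0, "jaw": 255}, {"offset": [0, 0.003, 0], "yaw": 0, "jaw": 255}, {"offset": [0, 0.004, 0], "yaw": 0, "jaw": 255}, {"offset": [0, 0.004, 0], "yaw": 0, "jaw": 255}, {"offset": [0, 0.004, 0], "yaw": 0, "jaw": 255}]}}

```text
clock: 7.15
position: [0.6571, -0.1984, 0.2531]
ee_rot: [0.08, -0.701, 0.704, -0.082]
ft_force: [-2.3, 0.7, 7.7]
grip_width: 0.307
```

```bash
python3 - <<'E'
from h import *
o=manip.get_obs();print(o["position"],o["ft_force"],o["grip_width"],o["clock"])
p=manip.camera("side");save(p,"i.png",(200,20,310,170),4)
E
```

```text
[ 0.65714875 -0.19844077  0.25309232] [-2.30196979  0.6746892   7.69515051] 0.30678252622342234 7.15
```

View pics/i.png

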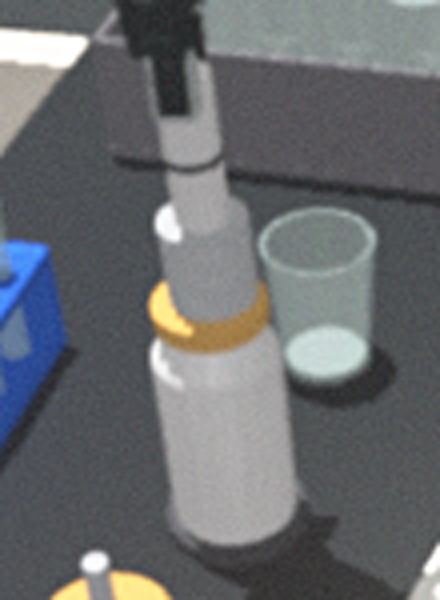

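The bell sits on the collar at crop (210,320), and contact shows in the force. Press a little more and hold.

{"name": "move_arm", "arguments": {"increments": [{"offset": [0, 0.001, 0], "yaw": 0, "jaw": 255}, {"offset": [0, 0.002, 0], "yaw": 0, "jaw": 255}, {"offset": [0, 0.002, 0], "yaw": 0, "jaw": 255}, {"offset": [0, 0.002, 0], "yaw": 0, "jaw": 255}, {"offset": [0, 0.002, 0], "yaw": 0, "jaw": 255}, {"offset": [0, 0.002, 0], "yaw": 0, "jaw": 255}, {"offset": [0, 0.002, 0], "yaw": 0, "jaw": 255}, {"offset": [0, 0.002, 0], "yaw": 0, "jaw": 255}, {"offset": [0, 0.002, 0], "yaw": 0, "jaw": 255}, {"offset": [0, 0.002, 0], "yaw": 0, "jaw": 255}]}}

```text
clock: 8.03
position: [0.6577, -0.1984, 0.2531]
ee_rot: [0.079, -0.701, 0.704, -0.083]
ft_force: [-3.0, 1.1, 12.2]
grip_width: 0.301
```

{"name": "move_arm", "arguments": {"increments": [{"offset": [0, 0, 0], "yaw": 0, "jaw": 255}, {"offset": [0, 0, 0], "yaw": 0, "jaw": 255}, {"offset": [0, 0, 0], "yaw": 0, "jaw": 255}, {"offset": [0, 0, 0], "yaw": 0, "jaw": 255}, {"offset": [0, 0, 0], "yaw": 0, "jaw": 255}, {"offset": [0, 0, 0], "yaw": 0, "jaw": 255}, {"offset": [0, 0, 0], "yaw": 0, "jaw": 255}, {"offset": [0, 0, 0], "yaw": 0, "jaw": 255}]}}

```text
clock: 8.7
position: [0.6577, -0.1983, 0.2532]
ee_rot: [0.079, -0.701, 0.704, -0.083]
ft_force: [-2.5, 1.0, 5.3]
grip_width: 0.305
```

```bash
python3 - <<'E'
from h import *
p=manip.camera("top");q=manip.camera("side")
a=cv2.resize(p["pixels"][60:160,370:470],(480,480),interpolation=2);b=cv2.resize(q["pixels"][10:110,190:290],(320,480),interpolation=2)
cv2.imwrite("pics/j.png",np.hstack([a,b])[:,:,::-1])
for n,x in(("t",p),("s",q)):print(n,[(np.round(r["bbox"]),r["confidence"]) for r in manip.recognise(x,"gauge_rod")])
E
```

```text
t [(array([365., 295., 370., 306.]), 0.53), (array([457., 306., 463., 309.]), 0.52)]
s []
```

View pics/j.png

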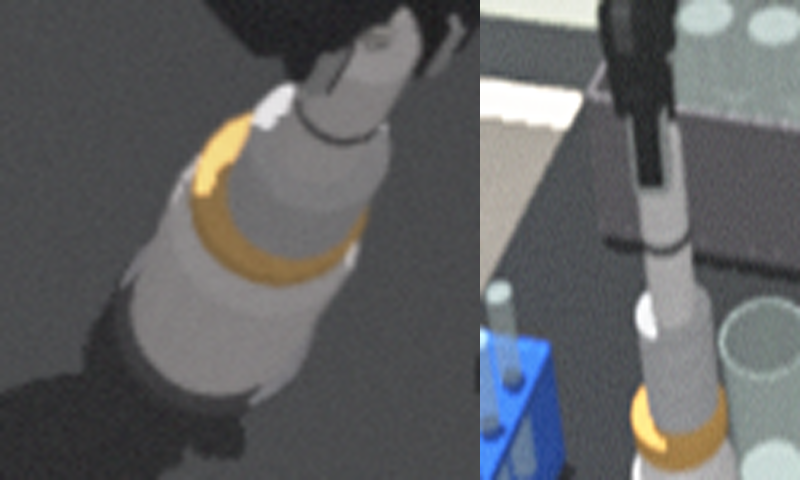

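Both views show the bell centred and seated on the collar. The TCP stopped at z 0.2531 as the push rose, so it is fully home. It has been held for over 1.5 s. Lift off and return.

{"name": "move_arm", "arguments": {"increments": [{"offset": [0, -0.01, 0], "yaw": 0, "jaw": 255}, {"offset": [0, -0.025, 0], "yaw": 0, "jaw": 255}, {"offset": [0, -0.045, 0], "yaw": 0, "jaw": 255}, {"offset": [0, -0.065, 0], "yaw": 0, "jaw": 255}, {"offset": [0, -0.075, 0], "yaw": 0, "jaw": 255}, {"offset": [0, -0.075, 0], "yaw": 0, "jaw": 255}, {"offset": [0.03, -0.075, -0.015], "yaw": 0, "jaw": 255}, {"offset": [0.06, -0.075, -0.03], "yaw": 0, "jaw": 255}, {"offset": [0.09, -0.075, -0.046], "yaw": 0, "jaw": 255}, {"offset": [0.12, -0.075, -0.061], "yaw": 0, "jaw": 255}]}}

```text
clock: 9.73
position: [0.5246, -0.1656, 0.3251]
ee_rot: [0.08, -0.702, 0.703, -0.082]
ft_force: [-0.2, -1.1, 0.8]
grip_width: 0.3
```

```bash
python3 - <<'E'
from h import *
o=manip.get_obs();print(o["position"],o["ft_force"],tool(np.array([.476,-.153,.107])-o["position"]).round(4))
E
```

```text
[ 0.52464606 -0.16555893  0.32513822] [-0.24508011 -1.06318744  0.81415424] [ 0.0452  0.2179 -0.024 ]
```

{"name": "move_arm", "arguments": {"increments": [{"offset": [0.03, 0, -0.016], "yaw": 0, "jaw": 255}, {"offset": [0.045, 0, -0.024], "yaw": 0, "jaw": 255}, {"offset": [0.045, 0.02, -0.024], "yaw": 0, "jaw": 255}, {"offset": [0.045, 0.055, -0.024], "yaw": 0, "jaw": 255}, {"offset": [0.045, 0.09, -0.024], "yaw": 0, "jaw": 255}, {"offset": [0.045, 0.125, -0.024], "yaw": 0, "jaw": 255}, {"offset": [0.045, 0.16, -0.024], "yaw": 0, "jaw": 255}, {"offset": [0.045, 0.185, -0.024], "yaw": 0, "jaw": 255}, {"offset": [0.045, 0.195, -0.024], "yaw": 0, "jaw": 255}, {"offset": [0.045, 0.195, -0.024], "yaw": 0, "jaw": 255}]}}

```text
clock: 10.57
position: [0.4741, -0.1524, 0.1271]
ee_rot: [-0.081, 0.702, -0.702, 0.081]
ft_force: [0.7, -0.1, -1.2]
grip_width: 0.299
```

```bash
python3 - <<'E'
from h import *
o=manip.get_obs();print(o["position"],o["ft_force"],tool(np.array([.476,-.153,.107])-o["position"]).round(4))
q=manip.camera("side");save(q,"k.png",(260,70,400,240),3.3)
E
```

```text
[ 0.47407627 -0.15235272  0.12707435] [ 0.65268367 -0.14775928 -1.16776811] [-0.0017  0.0201  0.0011]
```

View pics/k.png

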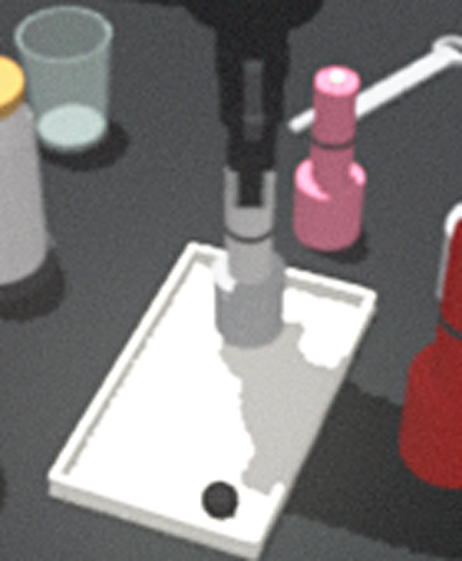

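The gauge is upright, just above the tray floor, bell at crop (250,315), clear of the walls and the cap. Lower gently.

{"name": "move_arm", "arguments": {"increments": [{"offset": [0, 0.006, 0], "yaw": 0, "jaw": 255}, {"offset": [0, 0.011, 0], "yaw": 0, "jaw": 255}, {"offset": [0, 0.015, 0], "yaw": 0, "jaw": 255}, {"offset": [0, 0.018, 0], "yaw": 0, "jaw": 255}, {"offset": [0, 0.019, 0], "yaw": 0, "jaw": 255}, {"offset": [0, 0.02, 0], "yaw": 0, "jaw": 255}, {"offset": [0, 0.021, 0], "yaw": 0, "jaw": 255}, {"offset": [0, 0.021, 0], "yaw": 0, "jaw": 255}, {"offset": [0, 0.021, 0], "yaw": 0, "jaw": 255}]}}

```text
clock: 11.37
position: [0.4756, -0.1527, 0.1084]
ee_rot: [0.08, -0.702, 0.703, -0.082]
ft_force: [-0.2, 0.1, -1.0]
grip_width: 0.301
```

{"name": "move_arm", "arguments": {"increments": [{"offset": [0, 0.001, 0], "yaw": 0, "jaw": 255}, {"offset": [0, 0.002, 0], "yaw": 0, "jaw": 255}, {"offset": [0, 0.003, 0], "yaw": 0, "jaw": 255}, {"offset": [0, 0.003, 0], "yaw": 0, "jaw": 255}, {"offset": [0, 0.003, 0], "yaw": 0, "jaw": 255}]}}

```text
clock: 11.78
position: [0.4766, -0.1529, 0.1068]
ee_rot: [0.08, -0.702, 0.703, -0.082]
ft_force: [-2.4, 0.4, 11.0]
grip_width: 0.302
```

Contact is firm (11 N). Ease the load, then release.

{"name": "move_arm", "arguments": {"increments": [{"offset": [0, 0, 0], "yaw": 0, "jaw": 255}, {"offset": [0, 0, 0], "yaw": 0, "jaw": 150}, {"offset": [0, 0, 0], "yaw": 0, "jaw": 100}, {"offset": [0, 0, 0], "yaw": 0, "jaw": 50}, {"offset": [0, 0, 0], "yaw": 0, "jaw": 0}, {"offset": [0, 0, 0], "yaw": 0, "jaw": 0}, {"offset": [0, 0, 0], "yaw": 0, "jaw": 0}, {"offset": [0, 0, 0], "yaw": 0, "jaw": 0}, {"offset": [0, 0, 0], "yaw": 0, "jaw": 0}, {"offset": [0, 0, 0], "yaw": 0, "jaw": 0}]}}

```text
clock: 12.62
position: [0.4766, -0.1529, 0.1068]
ee_rot: [0.08, -0.702, 0.703, -0.082]
ft_force: [0.1, 0.3, -0.2]
grip_width: 1.004
```

{"name": "move_arm", "arguments": {"increments": [{"offset": [0, -0.01, 0], "yaw": 0, "jaw": 0}, {"offset": [0, -0.03, 0], "yaw": 0, "jaw": 0}, {"offset": [0, -0.06, 0], "yaw": 0, "jaw": 0}, {"offset": [0, -0.09, 0], "yaw": 0, "jaw": 0}, {"offset": [0, -0.12, 0], "yaw": 0, "jaw": 0}, {"offset": [0, -0.14, 0], "yaw": 0, "jaw": 0}, {"offset": [0, -0.14, 0], "yaw": 0, "jaw": 0}, {"offset": [0, -0.14, 0], "yaw": 0, "jaw": 0}]}}

```text
clock: 13.28
position: [0.4766, -0.1526, 0.2484]
ee_rot: [0.079, -0.701, 0.704, -0.083]
ft_force: [-0.0, 0.4, -0.9]
grip_width: 0.998
```

```bash
python3 - <<'E'
from h import *
o=manip.get_obs();print(o["position"],o["ft_force"],o["clock"],o["grip_width"])
q=manip.camera("side");save(q,"l.png",(260,70,400,240),3.3)
E
```

```text
[ 0.47660088 -0.1526352   0.24837259] [-0.00815736  0.38594408 -0.91220119] 13.2833 0.998386339215064
```

View pics/l.png

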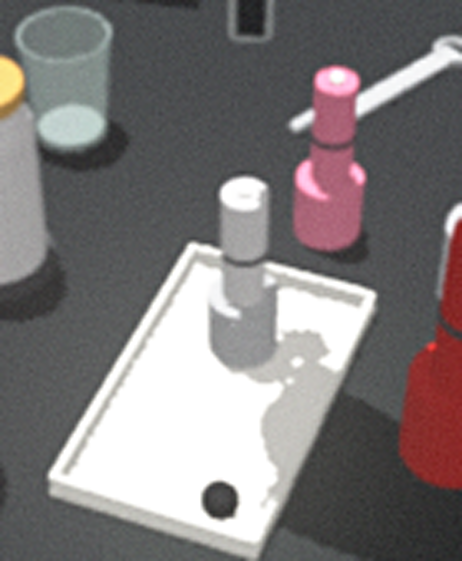

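The gauge stands upright in the tray at crop (243,270), rod in, with the gripper clear above it.

```bash
python3 -c "
from workcell import manip
print(manip.hand_in())"
```

```text
the job is handed in; nothing more can be done
None
```

I pressed the small grey gauge home over the tall cylinder's stem, held it there for more than a second, and set it back upright in the white tray. I handed the job in at about 13.3 s, and the hand-in gave no verdict.

- **Pressing:** Both camera views showed the bell centred on the collar. The TCP stopped at z 0.253 as the wrist force rose to about 12 N, which fits the bell being fully home. I pressed and held it for about 1.5 s.
- **Rod reading (not confirmed):** The gripper hid the rod during the press, and the rod detector found only the look-alikes. That the rod came out is inferred from about 4 N of gas force before seating and from the bell being seated.
- **Return:** I lowered the gauge onto the tray floor, with about 11 N of contact, and eased it off before opening the jaws. The last picture shows it upright in the tray with its rod back in. The gripper is open and clear above it.

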